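# Mic fader down, speakers up to six on the desk mixer

## Robot

A 6-joint arm with a two-finger parallel gripper is mounted at the origin on the work surface. World frame = base frame: x ahead of the robot, y to its left, z up, the work surface at z = 0. Lengths are in m, angles in rad, forces in N, time in s.
With the tool pointing down it reaches from about 0.3 to 0.85 m from the base axis. Payload 5.4 kg.
Tool frame: the origin (TCP) lies at the very end of the fingers, on their centre line; the grasp point (between the pads) lies behind it (bot.grip_point_offset is the z of the grasp point in the tool frame, in m); z points along the fingers, y is the direction in which the jaws open and shut (so a half turn about z gives the same grasp; the last joint's range is limited). The gripper opens to 85 mm and grips with 20 to 120 N. Pads are 22 mm wide; open, the fingers measure 114 mm over their backs; the gripper's body (76 mm by 85 mm) begins 54 mm behind the grasp point. The pads swing forward as they close: fully open they stand 13 mm farther back than shut.
Start: joints at [-1.402, 0.158, 1.597, -0, 1.386, -0.21], TCP at [0.213, -0.534, 0.231] pointing down, gripper open.
Joint ranges: [-2.91, 2.91], [-0.94, 2.29], [0.18, 2.7], [-1.29, 4.43], [0.17, 2.64], [-3, 3]. Speed limits (rad/s): [2.57, 2.57, 3.14, 3.14, 3.14, 3.14].

## Interface

Orientations are given as [roll, pitch, yaw] about the fixed x, y, z axes, in that order (R = Rz(yaw) Ry(pitch) Rx(roll)).
In Python, from rig import bot, capture, camera_params gives the robot as it stands. The module is installed in compiled form; this text tells all that it offers.
- The arm moves only by the shell command python3 -m crank 'ROWS'. ROWS is JSON, a list of rows, each an object of numbers: "jaw": the gripper command: -1 is fully open, 1 is shut, values between are in proportion; "x", "y", "z": the shift along the tool's x, y, z in cm; "turn": the turn about the tool's z in rad. In form: [{"jaw": .., "x": .., "y": .., "z": .., "turn": ..}, ...]. A call has 1 to 5 rows; each row is the pose to reach, as a shift and turn from the pose measured when the call began, along the tool's axes at that moment; what a row does not reach only later rows make up. A row lasts 1/8 s, in which the tool goes at most 62.5 mm and 10.7 degrees, less where a joint would pass 70% of its speed; a pose out of reach is approached as far as the arm can. A call with a gripper value outside its range is refused whole. The fingers move at their own pace and stop on an object; the grip force is fixed at half the most. Time passes only in rows, so rows that repeat a pose let the fingers close. It gives the time, the measured TCP pose, the force and the opening at its end, in the units of the state.
- bot.sense(): the state, without advancing time (a new reading comes with each control period).
- capture(name): name is "side" or "top" or "wrist"; returns (picture, depth): 384x512x3 uint8, red, green, blue; 384x512 float32, m along the optical axis (not along the pixel's ray), 0 where there is no reading.
- camera_params(name): a dict with "fovy" (degrees; the focal length in pixels is half the picture's height over the tangent of half this angle, whatever the lens; pixels are square), "cx", "cy" (the principal point, pixels), "eye" and "rotation" of the camera in the world. Camera axes: x right, y down, z forward; pixel columns grow to the right and rows downward; lengths in m; the calibration is good to about 2 mm. A picture is of the moment at which its call begins: read the wrist's pose just before it. camera_params takes no time and is no camera call; for the wrist camera it gives the pose at the moment of the call.
- bot.sign_off(): hands the job in, once; it reports no verdict.
The state is a dict: "clock": time; "joint_positions": joint angles; "joint_velocities": joint speeds; "joint_torque": joint torques, N m; "position": TCP position; "tool_rot": TCP orientation; "force": force on the tool from outside, world axes, zero at the start; "ft_torque": the same for the moment, N m; "gripper_width": opening from 0.0 (shut) to 1.0 (fully open).
Only numpy, scipy, OpenCV 4.12 (cv2) and the standard library are available. Lean on these libraries where they do the work, as an engineer would, in place of code of your own. Each camera call takes 0.05 s, during which the arm holds its last target. There are 200 camera calls.

## Task

Switch this desk mixer over from headset to speakers: first pull the microphone fader (the leftmost of the three, seen from the robot) all the way down to its stop, so that the speakers cannot howl into the mic. Then turn the big speaker knob up (clockwise) to 6 on its 0-to-10 scale, without ever letting it go as far as 7. Leave the other faders, the small headphone knob and the things on the desk as they are.

Things in the scene. Friction and masses are not known exactly. Their poses are not given: they have to be found in the camera images.
- mixer: Mixer fixed to the desk: flat box 260 mm deep (its x), 340 wide (y), level panel 55 mm above the desk. Origin: centre of its underside. x points away from the user and robot, y to the user's left. Three faders along x, 55 mm apart, on its left part; speaker knob at (-30, -100) mm, headphone knob at (85, -60). Three fixed gain pots, 14 mm tall, in a row at x = 104; otherwise flat.
- mic_fader (a joint): Travel of the microphone fader, m: 0 = fully down, against the stop at the end nearest the user (-x of the mixer), 0.1 = fully up. The leftmost (+y) of the three faders. It starts well up, stays where it is left and slides with about 1 N of drag.
- mic_fader_cap (a point): Centre of the top of the mic fader's cap: black plastic with a white line across, 34 mm long along the mixer's x, 22 mm across, top 19 mm above the panel, 3 mm gap below it. It runs at y = 105 mm in the mixer's frame, from x = -75 mm (down) to 25 mm (up). Axes as the mixer's.
- speaker_knob (a joint): Angle of the big speaker knob, rad: 0 = mark 0, growing clockwise seen from above, 0.5236 (30 degrees) per mark, 5.236 = mark 10; mark 6 is 3.142, mark 7 is 3.665. Starts low, between about 0.5 and 2.5 on the scale. It has no detents, stays where it is left and takes about 0.04 N m to turn.
- speaker_knob_top (a point): Centre of the top of the big speaker knob, on its vertical axis. A round, black, ribbed cylinder 60 mm in diameter, top 32 mm above the panel, with a white pointer line from near its middle to the rim and down its side. Nothing within 75 mm of its axis stands above the panel.
- speaker_knob_pointer (a point): Outer end of the white pointer line, on the knob's top rim, 30 mm from the axis.
- scale_six (a point): Middle of mark 6 of the speaker knob's scale, on the panel 39 mm from the knob's axis. The scale: 11 black ticks, 30 degrees apart; marks 0, 5 and 10 are long (13 mm), the others short (8 mm). Mark 5 lies straight away from the user (the mixer's +x from the axis); mark 6 is the next tick clockwise of it, seen from above.
- game_fader (a joint): Travel of the middle fader, m, as for the mic fader: leave it alone.
- chat_fader (a joint): Travel of the right-hand fader, m, as for the mic fader: leave it alone.
- phones_knob (a joint): Angle of the small headphone knob (28 mm diameter, 20 mm tall), rad: leave it alone.
- glass_cube: Bystander: clear solid glass cube, 60 mm, 0.5 kg, on the desk to the left (+y) of the mixer, nearer the robot than the pencil cup. Origin: centre of its underside.
- pencil_cup: Bystander: wooden pencil cup, 76 mm diameter, 100 mm tall, with three pencils and pens up to 175 mm high, to the left (+y) of the mixer. Origin: centre of its underside.
- game_case_low: Bystander: grey plastic game case 170 x 105 x 11 mm lying on the desk, left of the glass cube and the pencil cup. Origin: centre of its underside.
- game_case_top: Bystander: a second such case lying on the first. Origin: centre of its underside.
- headset: Bystander: silver plastic headset, about 245 x 180 x 80 mm, on the desk to the right (-y) of the mixer. Origin: on the desk, between cups and band.
- game_fader_cap (a point): Centre of the top of the middle fader's cap (y = 50 mm in the mixer's frame), same cap as the mic fader's.
- chat_fader_cap (a point): Centre of the top of the right-hand fader's cap (y = -5 mm in the mixer's frame), same cap as the mic fader's.
- phones_knob_pointer (a point): Outer end of the white pointer line on the top rim of the small headphone knob.

How it is judged:
By the outcome, as a careful person would: the job done as asked, in the order asked, and still so for the second after the job is handed in, with the robot touching nothing.
It also fails if it takes over 64 s, if anything falls off the work surface, if the arm or the gripper's body presses on something with over 40 N, if the wrist force passes 120 N, or if a joint passes its speed limit or range.

## Working session

There is one attempt and no reset: what is moved stays moved. The work goes in short steps, Python scripts to look and compute and a shell command to move; the robot and the scene stay as the last step left them, time stands still between calls to the robot, and variables do not carry over. Pictures are saved under pics/ and viewed, about 8 in all and at most 12, crops included, and the job is handed in when it is done.

```bash
mkdir -p pics; python3 - <<'E'
from rig import bot,capture,camera_params
import cv2,numpy as np
s=bot.sense();print(s['clock'],s['position'],s['tool_rot'],s['gripper_width'],bot.grip_point_offset)
for n in("top","side"):
    p,d=capture(n);cv2.imwrite(f"pics/{n}0.png",p[:,:,::-1]);np.savez(f"{n}0.npz",p=p,d=d);print(n,camera_params(n))
E
```

```text
0.0 [ 0.21250924 -0.53360781  0.23027483] [-3.13962107e+00 -4.36295287e-04  3.78793383e-01] 0.9977375440464116 -0.0187
top {'fovy': 46.13153065888911, 'cx': 256.7877899603247, 'cy': 182.89668558772755, 'eye': array([0.37264076, 0.071688  , 1.23882205]), 'rotation': array([-2.96780424,  0.02108423, -1.58401162])}
side {'fovy': 49.42305449358232, 'cx': 253.617894944111, 'cy': 195.81292086932658, 'eye': array([0.00884643, 0.81478795, 1.01701561]), 'rotation': array([-2.35898826e+00,  1.81290360e-03, -2.50364243e+00])}
```

View pics/top0.png

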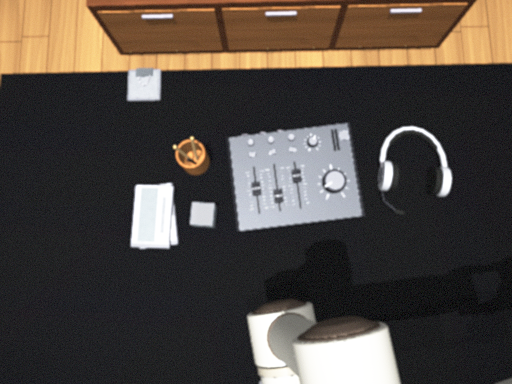

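View pics/side0.png

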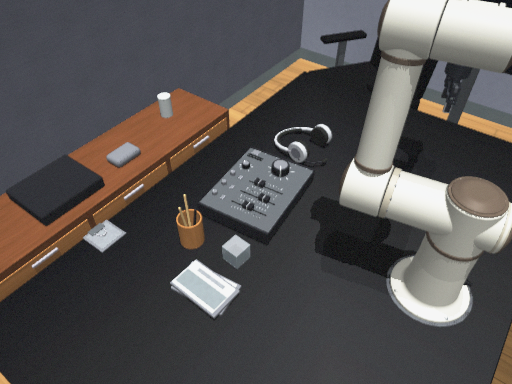

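The top view shows the mixer at about cols 229–362, rows 123–230. The mic cap is near (256,188), the speaker knob near (333,181), and the mixer is yawed slightly.

```bash
cat > h.py <<'E'
import numpy as np,cv2
from scipy.spatial.transform import Rotation as Ro
from rig import bot,capture,camera_params
def R(e): return Ro.from_euler('xyz',e).as_matrix()
def ray(cp,uv,z,H=384):
    f=H/2/np.tan(np.radians(cp['fovy']/2)); uv=np.atleast_2d(uv).astype(float)
    d=np.c_[(uv[:,0]-cp['cx'])/f,(uv[:,1]-cp['cy'])/f,np.ones(len(uv))]@R(cp['rotation']).T
    return cp['eye']+d*((z-cp['eye'][2])/d[:,2])[:,None]
def proj(cp,P,H=384):
    f=H/2/np.tan(np.radians(cp['fovy']/2)); c=(np.atleast_2d(P)-cp['eye'])@R(cp['rotation'])
    return np.c_[c[:,0]/c[:,2]*f+cp['cx'],c[:,1]/c[:,2]*f+cp['cy']]
def pose(): s=bot.sense(); return np.array(s['position']),R(s['tool_rot'])
def to_tool(P): # shift in cm in tool axes from current TCP to world P
    p,r=pose(); return np.round((np.array(P)-p)@r*100,2)
E
python3 - <<'E'
from h import *
a=np.load('top0.npz');p=a['p'];cp=camera_params('top')
g=p[110:240,215:375].astype(int)
m=((g.max(2)>70)).astype(np.uint8)
m=cv2.morphologyEx(m,cv2.MORPH_CLOSE,np.ones((9,9)))
cs,_=cv2.findContours(m,0,2);c=max(cs,key=cv2.contourArea)[:,0]+[215,110]
w=ray(cp,c,.055)[:,:2];r=cv2.minAreaRect((w*1000).astype(np.float32));print(r)
print(p[175:200,262],) if 0 else None
print(cv2.boundingRect(c))
for n,uv,z in(("mic",(256,188),.074),("game",(278,196),.074),("chat",(297,176),.074),("spk",(333,181),.087)):print(n,ray(cp,uv,z))
E
```

```text
((600.9381103515625, -5.7063140869140625), (264.98236083984375, 334.6531066894531), 6.1387200355529785)
(228, 122, 136, 110)
mic [[0.56395761 0.0957881  0.074     ]]
game [[0.5418651  0.03868701 0.074     ]]
chat [[ 0.59408499 -0.01228525  0.074     ]]
spk [[ 0.57684754 -0.10392512  0.087     ]]
```

```bash
python3 -c "
from h import *
print(to_tool([.52,-.02,.33]))"
```

```text
[ 47.57 -36.38  -9.88]
```

```bash
python3 -m crank '[{"jaw":-1,"x":5,"y":-4,"z":-9.9,"turn":0},{"jaw":-1,"x":10,"y":-8,"z":-9.9,"turn":0.1},{"jaw":-1,"x":15,"y":-12,"z":-9.9,"turn":0.2},{"jaw":-1,"x":20,"y":-16,"z":-9.9,"turn":0.27},{"jaw":-1,"x":25,"y":-20,"z":-9.9,"turn":0.27}]'; python3 -c "
from h import *
print(to_tool([.52,-.02,.33]))"
```

```text
clock: 0.72
position: [0.3499, -0.2918, 0.3286]
tool_rot: [-3.14, -0.0, 0.108]
force: [1.3, -0.0, -0.1]
gripper_width: 0.999
[ 19.84 -25.19  -0.09]
```

```bash
python3 -m crank '[{"jaw":1,"x":4,"y":-5,"z":0,"turn":0},{"jaw":1,"x":8,"y":-10,"z":0,"turn":0},{"jaw":1,"x":12,"y":-15,"z":0,"turn":0},{"jaw":1,"x":16,"y":-20,"z":0,"turn":0},{"jaw":1,"x":19.8,"y":-25.2,"z":0,"turn":0}]'; python3 -m crank '[{"jaw":1,"x":0,"y":0,"z":0,"turn":0},{"jaw":1,"x":0,"y":0,"z":0,"turn":0}]'; python3 - <<'E'
from h import *
cp=camera_params('wrist');p,d=capture('wrist');cv2.imwrite('pics/w1.png',p[:,:,::-1]);print(cp,bot.sense()['joint_velocities'])
np.savez('w1.npz',p=p,d=d,**cp)
E
```

```text
clock: 1.35
position: [0.5153, -0.0265, 0.3287]
tool_rot: [-3.14, -0.0, 0.108]
force: [0.2, -1.4, 0.6]
gripper_width: -0.0
clock: 1.6
position: [0.515, -0.0266, 0.3282]
tool_rot: [-3.14, 0.001, 0.108]
force: [0.3, 0.5, -1.4]
gripper_width: -0.002
{'fovy': 60.98816184713233, 'cx': 260.5581987919678, 'cy': 196.18506665617116, 'eye': array([ 0.58142734, -0.01933949,  0.46998126]), 'rotation': array([ 2.87094210e+00,  2.95085077e-04, -1.46307941e+00])} [-0.02128217 -0.00833283  0.0016477   0.00330143 -0.00250321  0.00155818]
```

View pics/w1.png

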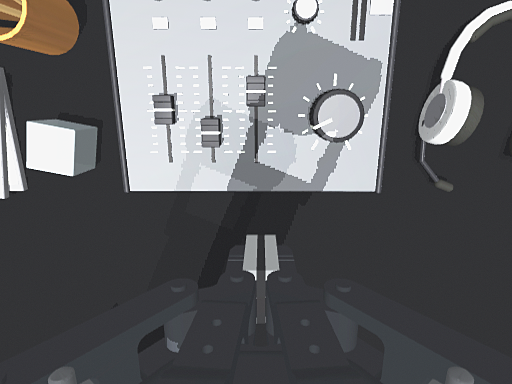

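The wrist view shows the mic cap at (164,110), game cap at (210,132), chat cap at (256,91) and speaker knob centre at about (338,116), with its pointer to the lower left, near mark 2. The panel's near edge is at row 191, cols 128–380.

```bash
python3 - <<'E'
from h import *
cp=dict(np.load('w1.npz'));p=cp['p']
for n,uv,z in(("mic",(164,110),.074),("game",(210.5,132),.074),("chat",(256,91.5),.074),("spk",(338.5,116),.087),("ptr",(317,126),.087),("cL",(129,191),.055),("cR",(379,191),.055)):print(n,ray(cp,uv,z)[0].round(4))
c=cv2.resize(p[50:200,120:400],None,fx=2.8,fy=2.8,interpolation=cv2.INTER_CUBIC);cv2.imwrite('pics/w1c.png',c[:,:,::-1])
E
```

```text
mic [0.5644 0.093  0.074 ]
game [0.5449 0.037  0.074 ]
chat [ 0.5966 -0.0123  0.074 ]
spk [ 0.5797 -0.1089  0.087 ]
ptr [ 0.5661 -0.0862  0.087 ]
cL [0.4554 0.1412 0.055 ]
cR [ 0.4907 -0.1857  0.055 ]
```

View pics/w1c.png

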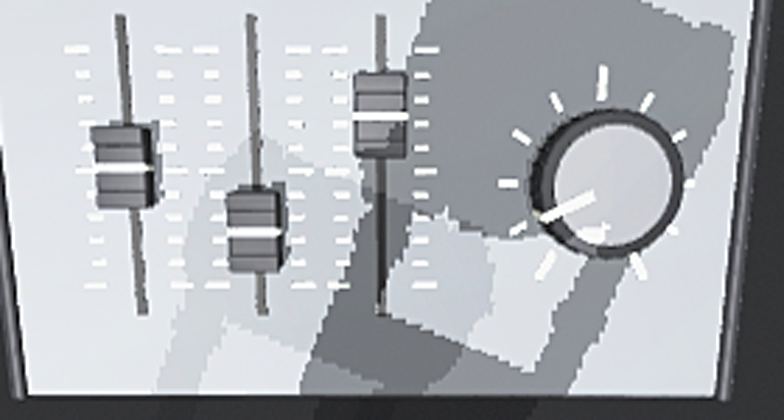

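```bash
cat >> h.py <<'E'
O=np.array([.600,-.0064]);YAW=.1075
def mx(x,y,z): # mixer frame point (z above desk) -> world
    c,s=np.cos(YAW),np.sin(YAW); return np.array([O[0]+c*x-s*y,O[1]+s*x+c*y,z])
def inmx(P): c,s=np.cos(YAW),np.sin(YAW); d=np.array(P[:2])-O; return np.array([c*d[0]+s*d[1],-s*d[0]+c*d[1],P[2]])
E
python3 -c "
from h import *
print(to_tool(mx(.032,.104,.15)),to_tool(mx(.032,.104,.062)))"
```

```text
[ 11.9  -11.54  17.84] [ 11.91 -11.53  26.64]
```

```bash
python3 -m crank '[{"jaw":1,"x":3,"y":-3,"z":4,"turn":0},{"jaw":1,"x":6,"y":-6,"z":8,"turn":0},{"jaw":1,"x":9,"y":-9,"z":12,"turn":0},{"jaw":1,"x":11.9,"y":-11.5,"z":16,"turn":0},{"jaw":1,"x":11.9,"y":-11.5,"z":17.8,"turn":0}]'; python3 -m crank '[{"jaw":1,"x":0,"y":0,"z":0,"turn":0}]';python3 - <<'E'
from h import *
print(to_tool(mx(.032,.104,.062)))
cp=camera_params('wrist');p,d=capture('wrist');cv2.imwrite('pics/w2.png',p[:,:,::-1]);print(cp)
E
```

```text
clock: 2.28
position: [0.6198, 0.0996, 0.1469]
tool_rot: [-3.14, 0.006, 0.107]
force: [-1.2, -0.4, -0.1]
gripper_width: 0.001
clock: 2.4
position: [0.6188, 0.0978, 0.1458]
tool_rot: [-3.14, 0.008, 0.105]
force: [-0.1, 0.1, -0.8]
gripper_width: -0.001
[ 0.29 -0.22  8.37]
{'fovy': 60.98816184713233, 'cx': 260.5581987919678, 'cy': 196.18506665617116, 'eye': array([0.68627572, 0.10487631, 0.28709473]), 'rotation': array([ 2.86374855e+00,  6.50724783e-04, -1.46669669e+00])}
```

View pics/w2.png

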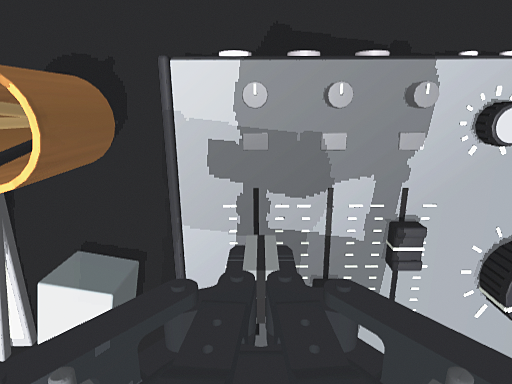

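The gripper hangs over the upper end of the mic slot (slot at col 256, rows 188–235), clear of the pencil cup on the left. The cap is hidden behind the fingers.

```bash
python3 -c "
from h import *
print([inmx(q).round(4) for q in ray(camera_params('wrist'),[(256,190),(256,230)],.055)])"
python3 -m crank '[{"jaw":1,"x":0.3,"y":-0.2,"z":4,"turn":0},{"jaw":1,"x":0.3,"y":-0.2,"z":6.5,"turn":0},{"jaw":1,"x":0.3,"y":-0.2,"z":8,"turn":0},{"jaw":1,"x":0.3,"y":-0.2,"z":8.2,"turn":0},{"jaw":1,"x":0.3,"y":-0.2,"z":8.2,"turn":0}]'; python3 -c "
from h import *
print(inmx(pose()[0]).round(4))"
```

```text
[array([0.0367, 0.1049, 0.055 ]), array([0.005 , 0.1052, 0.055 ])]
clock: 3.08
position: [0.6226, 0.0997, 0.0665]
tool_rot: [-3.141, 0.004, 0.104]
force: [-0.2, 0.8, 0.6]
gripper_width: 0.002
[0.0339 0.1031 0.0665]
```

```bash
python3 -m crank '[{"jaw":1,"x":0,"y":-0.1,"z":0.3,"turn":0},{"jaw":1,"x":-2,"y":-0.1,"z":0.3,"turn":0},{"jaw":1,"x":-4,"y":-0.1,"z":0.3,"turn":0},{"jaw":1,"x":-5.5,"y":-0.1,"z":0.3,"turn":0},{"jaw":1,"x":-6.5,"y":-0.1,"z":0.3,"turn":0}]'; python3 -m crank '[{"jaw":1,"x":-0.2,"y":0,"z":0,"turn":0},{"jaw":1,"x":-0.4,"y":0,"z":0,"turn":0},{"jaw":1,"x":-0.6,"y":0,"z":0,"turn":0}]'; python3 -c "
from h import *
print(inmx(pose()[0]).round(4))"
```

```text
clock: 3.7
position: [0.5582, 0.094, 0.0646]
tool_rot: [-3.141, 0.002, 0.104]
force: [1.2, 0.5, 0.2]
gripper_width: 0.002
clock: 4.08
position: [0.5528, 0.0934, 0.065]
tool_rot: [-3.141, 0.001, 0.104]
force: [0.5, 0.2, 0.5]
gripper_width: -0.003
[-0.0362  0.1043  0.065 ]
```

Keep dragging in small steps and watch the force.

```bash
for i in 1 2; do python3 -m crank '[{"jaw":1,"x":-0.3,"y":0,"z":0,"turn":0},{"jaw":1,"x":-0.6,"y":0,"z":0,"turn":0},{"jaw":1,"x":-0.6,"y":0,"z":0,"turn":0}]'|egrep 'pos|force'; done
```

```text
position: [0.5464, 0.0927, 0.0648]
force: [0.5, 0.3, -0.0]
position: [0.5417, 0.0922, 0.0652]
force: [5.6, 0.7, -3.6]
```

```bash
python3 -m crank '[{"jaw":1,"x":-0.4,"y":0,"z":0,"turn":0},{"jaw":1,"x":-0.4,"y":0,"z":0,"turn":0},{"jaw":1,"x":-0.4,"y":0,"z":0,"turn":0}]'|egrep 'pos|force'; python3 -m crank '[{"jaw":1,"x":0.8,"y":0,"z":0,"turn":0},{"jaw":1,"x":1.2,"y":0,"z":0,"turn":0},{"jaw":1,"x":1.2,"y":0,"z":-3,"turn":0},{"jaw":1,"x":1.2,"y":0,"z":-7,"turn":0},{"jaw":1,"x":1.2,"y":0,"z":-12,"turn":0}]'; python3 -c "
from h import *
print(to_tool(mx(-.03-.06,-.10,.25)))"
```

```text
position: [0.5416, 0.092, 0.0662]
force: [13.3, 2.5, -7.9]
clock: 5.82
position: [0.5506, 0.093, 0.1862]
tool_rot: [-3.141, -0.008, 0.103]
force: [0.3, -1.5, 0.3]
gripper_width: -0.003
[-5.01 20.43 -6.44]
```

```bash
python3 -m crank '[{"jaw":1,"x":-1,"y":4,"z":-3,"turn":0},{"jaw":1,"x":-2,"y":8,"z":-6,"turn":0},{"jaw":-1,"x":-4,"y":12,"z":-7,"turn":0},{"jaw":-1,"x":-5,"y":13,"z":-7,"turn":0},{"jaw":-1,"x":-5,"y":13,"z":-7,"turn":0}]'; python3 -m crank '[{"jaw":-1,"x":0,"y":0,"z":0,"turn":0},{"jaw":-1,"x":0,"y":0,"z":0,"turn":0}]'; python3 - <<'E'
from h import *
cp=camera_params('wrist');p,d=capture('wrist');np.savez('w3.npz',p=p,d=d,**cp)
cv2.imwrite('pics/w3.png',cv2.resize(p,None,fx=1.5,fy=1.5,interpolation=cv2.INTER_CUBIC)[:,:,::-1])
print(inmx(pose()[0]))
E
```

```text
clock: 6.45
position: [0.513, -0.0415, 0.2549]
tool_rot: [-3.14, -0.007, 0.102]
force: [0.6, -0.7, -0.5]
gripper_width: 0.636
clock: 6.7
position: [0.5129, -0.0404, 0.2543]
tool_rot: [-3.139, -0.006, 0.103]
force: [-0.2, 0.0, -0.1]
gripper_width: 1.004
[-0.09015797 -0.02465266  0.25446086]
```

View pics/w3.png

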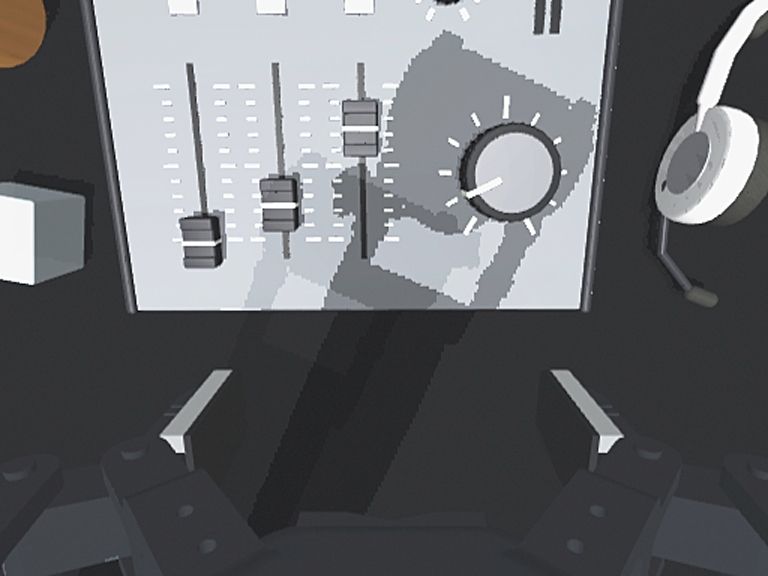

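The mic cap now sits at the bottom of its slot, with its line at the lowest mark (200,241). The speaker knob is at about (513,173), its pointer tip is near (467,194), and the other caps have not moved.

```bash
cat > knob.py <<'E'
import sys
from h import *
def knob(f):
    cp=dict(np.load(f));p=cp['p'];g=p.min(2).astype(int)
    c0=proj(cp,mx(-.03,-.1,.087))[0]; u,v=np.meshgrid(np.arange(512),np.arange(384))
    W=ray(cp,np.c_[u.ravel(),v.ravel()],.087)[:,:2].reshape(384,512,2)
    return cp,p,g,c0,W
if __name__=="__main__":
    cp,p,g,c0,W=knob(sys.argv[1]);x,y=c0.astype(int)
    q=p[y-50:y+50,x-50:x+50];cv2.imwrite('pics/k.png',cv2.resize(q,None,fx=5,fy=5,interpolation=cv2.INTER_NEAREST)[:,:,::-1])
    print(c0); print(g[y,x-40:x+40].tolist())
E
python3 knob.py w3.npz; python3 - <<'E'
from h import *
cp=dict(np.load('w3.npz'));g=cp['p'].min(2).astype(int)
c0=np.array([513,173])/1.5
for it in range(4):
    pts=[]
    for a in np.radians(np.arange(0,360,6)):
        r=np.arange(15,40,.25);l=cv2.remap(g.astype(np.float32),(c0[0]+r*np.cos(a)).astype(np.float32)[None],(c0[1]+r*np.sin(a)).astype(np.float32)[None],1)[0]
        dl=np.diff(cv2.GaussianBlur(l[None],(5,1),1)[0]);i=dl.argmin();
        if dl[i]<-8: pts.append(c0+r[i]*np.array([np.cos(a),np.sin(a)]))
    pts=np.array(pts);e=cv2.fitEllipseAMS(pts.astype(np.float32));c0=np.array(e[0])
w=ray(cp,pts,.087)[:,:2]
# circle fit with outlier trimming
for k in range(3):
    A=np.c_[2*w,np.ones(len(w))];s=np.linalg.lstsq(A,(w**2).sum(1),rcond=None)[0];rr=np.sqrt(s[2]+s[0]**2+s[1]**2);d=abs(np.linalg.norm(w-s[:2],axis=1)-rr);w=w[d<max(.0012,2*np.median(d))]
print(e,s[:2],rr,len(w),d.max())
for uv in[(467,195),(497,180)]:
    q=ray(cp,np.array(uv)/1.5,.087)[0];v=inmx(q)[:2]-inmx([*s[:2],0])[:2];print(np.degrees(np.arctan2(-v[1],v[0])),np.linalg.norm(v))
print(inmx([*s[:2],0]))
for n,uv in(("mic",(201,241)),("game",(280,204)),("chat",(361,127))):print(n,inmx(ray(cp,np.array(uv)/1.5,.074)[0]))
E
```

```text
[342.65093933 114.1366313 ]
[135, 144, 114, 124, 60, 35, 36, 42, 45, 79, 92, 91, 90, 84, 102, 224, 213, 210, 209, 209, 207, 207, 208, 207, 207, 207, 207, 207, 206, 208, 207, 207, 205, 204, 206, 205, 205, 205, 203, 204, 204, 203, 203, 203, 203, 204, 203, 204, 203, 203, 201, 202, 201, 201, 201, 200, 200, 201, 199, 200, 200, 200, 199, 199, 201, 208, 183, 68, 68, 71, 69, 44, 220, 255, 255, 255, 141, 136, 139, 141]
((341.73956298828125, 115.1079330444336), (50.4034309387207, 55.63030242919922), 46.40176010131836) [ 0.57973641 -0.10880693] 0.02381655055039375 58 0.000519076392865879
-115.0605248840626 0.030859227934573505
-112.61416851071212 0.010600534852150158
[-0.03113417 -0.09964164  0.        ]
mic [-0.07419691  0.10189896  0.074     ]
game [-0.05020902  0.04786097  0.074     ]
chat [-0.00294029 -0.00586751  0.074     ]
```

```bash
python3 -c "
from h import *
print(to_tool([.5797,-.1088,.14]))"; python3 -m crank '[{"jaw":-1,"x":2,"y":2,"z":2,"turn":-0.18},{"jaw":-1,"x":4,"y":4,"z":4,"turn":-0.36},{"jaw":-1,"x":5.9,"y":7,"z":6,"turn":-0.54},{"jaw":-1,"x":5.9,"y":7.4,"z":8,"turn":-0.72},{"jaw":-1,"x":5.9,"y":7.4,"z":9,"turn":-0.9}]';python3 -m crank '[{"jaw":-1,"x":0,"y":0,"z":0,"turn":-0.18},{"jaw":-1,"x":0,"y":0,"z":0,"turn":-0.36},{"jaw":-1,"x":0,"y":0,"z":0,"turn":-0.54},{"jaw":-1,"x":0,"y":0,"z":0,"turn":-0.6},{"jaw":-1,"x":0,"y":0,"z":0,"turn":-0.6}]'; python3 -c "
from h import *
print(to_tool([.5797,-.1088,.061]),bot.sense()['joint_positions'])"
```

```text
[ 5.86  7.5  11.46]
clock: 7.38
position: [0.5795, -0.1075, 0.1627]
tool_rot: [3.141, -0.005, 1.009]
force: [0.1, 0.7, -0.7]
gripper_width: 1.003
clock: 8.0
position: [0.5796, -0.1069, 0.1624]
tool_rot: [3.138, -0.004, 1.609]
force: [-0.6, -1.0, 0.7]
gripper_width: 0.997
[-0.23 -0.03 10.14] [-0.39007203  0.25305477  1.62743858  0.00551793  1.25995483 -0.43027155]
```

```bash
python3 -m crank '[{"jaw":-1,"x":-0.2,"y":0,"z":4,"turn":0},{"jaw":-1,"x":-0.2,"y":0,"z":7,"turn":0},{"jaw":-1,"x":-0.2,"y":0,"z":9,"turn":0},{"jaw":-1,"x":-0.2,"y":0,"z":10,"turn":0},{"jaw":-1,"x":-0.2,"y":0,"z":10.1,"turn":0}]'; python3 -m crank '[{"jaw":-1,"x":0,"y":0,"z":0,"turn":0},{"jaw":-0.2,"x":0,"y":0,"z":0,"turn":0},{"jaw":0.4,"x":0,"y":0,"z":0,"turn":0},{"jaw":1,"x":0,"y":0,"z":0,"turn":0},{"jaw":1,"x":0,"y":0,"z":0,"turn":0}]'; python3 -c "
from h import *
print(to_tool([.5797,-.1088,.061]))"
```

```text
clock: 8.62
position: [0.5801, -0.1084, 0.0613]
tool_rot: [3.139, -0.004, 1.609]
force: [0.6, 0.4, 0.1]
gripper_width: 1.001
clock: 9.25
position: [0.5807, -0.1087, 0.0628]
tool_rot: [3.137, -0.004, 1.609]
force: [-1.4, -0.1, 5.5]
gripper_width: 0.679
[-0.01 -0.1   0.18]
```

```bash
for i in 1 2; do python3 -m crank '[{"jaw":1,"x":0,"y":0,"z":0,"turn":0.17},{"jaw":1,"x":0,"y":0,"z":0,"turn":0.34},{"jaw":1,"x":0,"y":0,"z":0,"turn":0.51},{"jaw":1,"x":0,"y":0,"z":0,"turn":0.68},{"jaw":1,"x":0,"y":0,"z":0,"turn":0.85}]';done; python3 -m crank '[{"jaw":1,"x":0,"y":0,"z":0,"turn":0.17},{"jaw":1,"x":0,"y":0,"z":0,"turn":0.34},{"jaw":1,"x":0,"y":0,"z":0,"turn":0.45},{"jaw":1,"x":0,"y":0,"z":0,"turn":0.45}]'; python3 -c "
from h import *
print(to_tool([.5797,-.1088,.061]))"
```

```text
clock: 9.88
position: [0.5806, -0.1087, 0.0628]
tool_rot: [3.141, -0.005, 0.754]
force: [-1.0, 0.3, -0.8]
gripper_width: 0.681
clock: 10.5
position: [0.5805, -0.1087, 0.0628]
tool_rot: [-3.138, -0.004, -0.101]
force: [-0.4, 0.6, -1.2]
gripper_width: 0.682
clock: 11.0
position: [0.5804, -0.1087, 0.0628]
tool_rot: [-3.137, -0.002, -0.55]
force: [1.2, 1.9, -1.9]
gripper_width: 0.68
[-0.06  0.05  0.18]
```

```bash
python3 -m crank '[{"jaw":0.2,"x":0,"y":0,"z":0,"turn":0},{"jaw":-1,"x":0,"y":0,"z":0,"turn":0},{"jaw":-1,"x":0,"y":0,"z":0,"turn":0},{"jaw":-1,"x":0,"y":0,"z":-4,"turn":0},{"jaw":-1,"x":0,"y":0,"z":-9,"turn":0}]'; python3 -m crank '[{"jaw":-1,"x":-5,"y":0,"z":-4,"turn":0},{"jaw":-1,"x":-8,"y":0,"z":-6,"turn":0},{"jaw":-1,"x":-8,"y":0,"z":-6,"turn":0},{"jaw":-1,"x":-8,"y":0,"z":-6,"turn":0}]'; python3 - <<'E'
from h import *
cp=camera_params('wrist');p,d=capture('wrist');np.savez('w4.npz',p=p,d=d,**cp)
c0=proj(cp,[.5797,-.1088,.087])[0].astype(int);x0,y0=max(0,c0[0]-60),max(0,c0[1]-60);q=p[y0:y0+120,x0:x0+120]
print(c0,x0,y0,pose()[0]);cv2.imwrite('pics/w4.png',cv2.resize(q,None,fx=5,fy=5,interpolation=cv2.INTER_CUBIC)[:,:,::-1])
E
```

```text
clock: 11.62
position: [0.5792, -0.1086, 0.1529]
tool_rot: [-3.138, 0.001, -0.549]
force: [0.9, 0.1, 0.2]
gripper_width: 0.998
clock: 12.12
position: [0.5111, -0.0674, 0.2128]
tool_rot: [-3.138, 0.0, -0.549]
force: [-0.8, -0.5, -0.8]
gripper_width: 1.001
[259  88] 199 28 [ 0.51098657 -0.06740115  0.21226526]
```

View pics/w4.png

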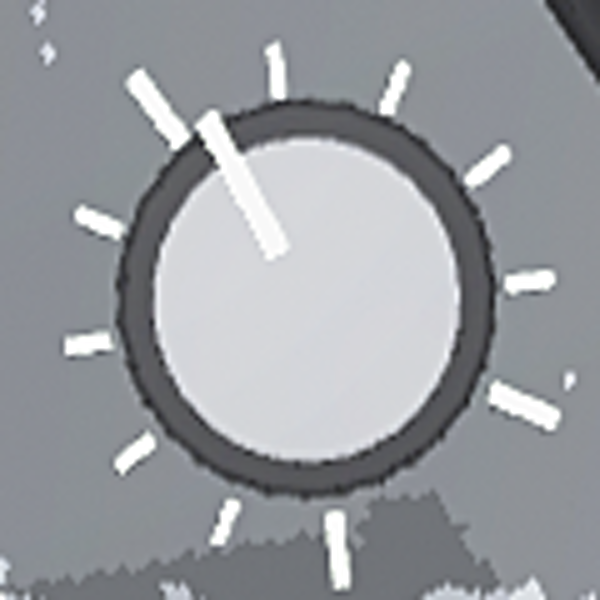

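The ticks are clear. The long mark 5 is at (157,108), mark 6 at (276,70), and the pointer runs from (277,253) to (209,118), about 5.3 on the scale.

```bash
cat > ang.py <<'E'
from h import *
def run(f,x0,y0,ctr,tip,inn,m5,m6,sc=5):
    cp=dict(np.load(f));T=lambda uv,z:ray(cp,np.array(uv)/sc+[x0,y0],z)[0]
    c=T(ctr,.087);print('centre',c)
    b=lambda q:np.degrees(np.arctan2(-(q-c)[1],(q-c)[0]))+np.degrees(YAW)
    for n,q in(('tip',T(tip,.087)),('inn',T(inn,.087)),('m5',T(m5,.055)),('m6',T(m6,.055))):print(n,b(q).round(1),np.linalg.norm((q-c)[:2]).round(4))
    l=T(tip,.087)-T(inn,.087);print('line dir',np.degrees(np.arctan2(-l[1],l[0]))+np.degrees(YAW))
E
python3 -c "
from ang import *
run('w4.npz',199,28,(307,298),(209,118),(277,253),(157,108),(276,70))"
```

```text
centre [ 0.58004302 -0.10941622  0.087     ]
tip 7.9 0.0299
inn 2.6 0.0081
m5 -0.7 0.0412
m6 29.7 0.0386
line dir 9.811780528354182
```

```bash
python3 -c "
from h import *
print(to_tool([.580,-.109,.061]))"; python3 -m crank '[{"jaw":-1,"x":4,"y":0,"z":3,"turn":0},{"jaw":-1,"x":8,"y":0,"z":6,"turn":0},{"jaw":-1,"x":8.1,"y":0,"z":6,"turn":0},{"jaw":-1,"x":8.1,"y":0,"z":6,"turn":0}]'; python3 -c "
from h import *
print(to_tool([.580,-.109,.061]))"
```

```text
[ 8.08 -0.   15.11]
clock: 12.68
position: [0.5799, -0.1095, 0.1515]
tool_rot: [-3.138, 0.003, -0.55]
force: [0.4, -0.8, 0.3]
gripper_width: 1.0
[ 0.01 -0.02  9.05]
```

```bash
python3 -m crank '[{"jaw":-1,"x":0,"y":0,"z":4,"turn":0},{"jaw":-1,"x":0,"y":0,"z":7,"turn":0},{"jaw":-1,"x":0,"y":0,"z":8.5,"turn":0},{"jaw":-1,"x":0,"y":0,"z":9,"turn":0},{"jaw":-1,"x":0,"y":0,"z":9,"turn":0}]'; python3 -m crank '[{"jaw":-0.2,"x":0,"y":0,"z":0,"turn":0},{"jaw":0.4,"x":0,"y":0,"z":0,"turn":0},{"jaw":1,"x":0,"y":0,"z":0,"turn":0},{"jaw":1,"x":0,"y":0,"z":0,"turn":0}]'; python3 -m crank '[{"jaw":1,"x":0,"y":0,"z":0,"turn":0.12},{"jaw":1,"x":0,"y":0,"z":0,"turn":0.24},{"jaw":1,"x":0,"y":0,"z":0,"turn":0.33},{"jaw":1,"x":0,"y":0,"z":0,"turn":0.37},{"jaw":1,"x":0,"y":0,"z":0,"turn":0.37}]'; python3 -m crank '[{"jaw":0.2,"x":0,"y":0,"z":0,"turn":0},{"jaw":-1,"x":0,"y":0,"z":0,"turn":0},{"jaw":-1,"x":0,"y":0,"z":0,"turn":0},{"jaw":-1,"x":0,"y":0,"z":-4,"turn":0},{"jaw":-1,"x":0,"y":0,"z":-9,"turn":0}]'; python3 -m crank '[{"jaw":-1,"x":-5,"y":0,"z":-4,"turn":0},{"jaw":-1,"x":-8,"y":0,"z":-6,"turn":0},{"jaw":-1,"x":-8,"y":0,"z":-6,"turn":0},{"jaw":-1,"x":-8,"y":0,"z":-6,"turn":0}]'; python3 - <<'E'
from h import *
cp=camera_params('wrist');p,d=capture('wrist');np.savez('w5.npz',p=p,d=d,**cp)
c0=proj(cp,[.58,-.109,.087])[0].astype(int);x0,y0=max(0,c0[0]-60),max(0,c0[1]-60);q=p[y0:y0+120,x0:x0+120]
print(c0,x0,y0,pose()[0]);cv2.imwrite('pics/w5.png',cv2.resize(q,None,fx=5,fy=5,interpolation=cv2.INTER_CUBIC)[:,:,::-1])
E
```

```text
clock: 13.3
position: [0.5806, -0.1094, 0.0627]
tool_rot: [-3.138, 0.001, -0.55]
force: [0.5, 0.4, 0.2]
gripper_width: 1.002
clock: 13.8
position: [0.5819, -0.1094, 0.0647]
tool_rot: [-3.136, -0.001, -0.55]
force: [-1.3, 2.6, 6.2]
gripper_width: 0.681
clock: 14.42
position: [0.5815, -0.1097, 0.0648]
tool_rot: [-3.137, 0.001, -0.919]
force: [-2.2, -1.4, -1.5]
gripper_width: 0.681
clock: 15.05
position: [0.5806, -0.1096, 0.1551]
tool_rot: [-3.138, 0.003, -0.919]
force: [1.0, -0.1, 0.9]
gripper_width: 1.001
clock: 15.55
position: [0.5322, -0.0465, 0.2149]
tool_rot: [-3.138, 0.002, -0.919]
force: [0.3, 0.2, -1.0]
gripper_width: 0.998
[260  90] 200 30 [ 0.53201801 -0.04672756  0.21439656]
```

View pics/w5.png

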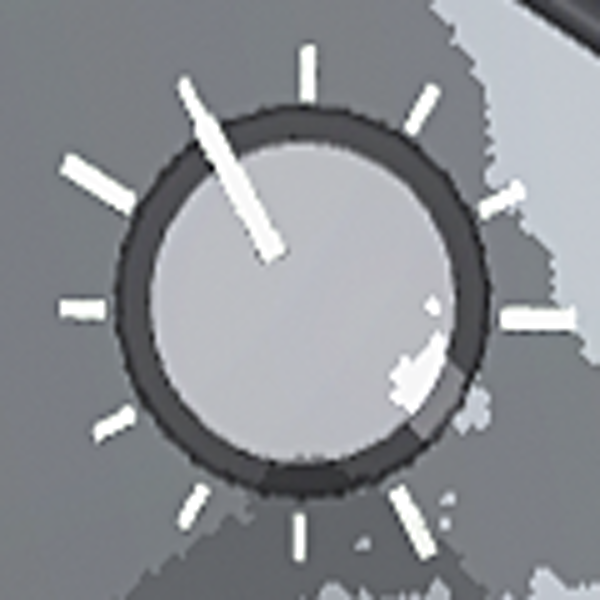

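The pointer now runs straight into the tick after the long mark 5 (97,182), which is mark 6 at (185,85). I'll put numbers on that and check the rest with the top camera.

```bash
python3 - <<'E'
from ang import *
run('w5.npz',200,30,(302,302),(204,125),(272,255),(97,182),(192,98))
p,d=capture('top');a=np.load('top0.npz')['p']
cv2.imwrite('pics/top1.png',cv2.resize(np.hstack([a[90:260,120:460],p[90:260,120:460]]),None,fx=1.17,fy=1.17)[:,:,::-1])
E
```

```text
centre [ 0.57989083 -0.10918537  0.087     ]
tip 28.7 0.0299
inn 25.0 0.0084
m5 -0.4 0.0414
m6 30.2 0.0394
line dir 30.12532145247898
```

View pics/top1.png

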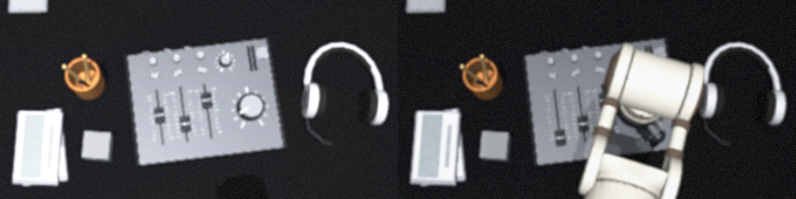

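The knob is within about 1° of mark 6. The mic fader is down and the middle fader, cup, cube, cases and headset look unmoved. The gripper is clear at z = 0.21 m, so I'm handing in.

```bash
python3 -c "
from rig import bot
print(bot.sign_off(),bot.sense()['clock'])"
```

```text
the job is handed in; nothing more can be done
the job is handed in; nothing more can be done
```

I pulled the mic fader down to its stop first, then turned the speaker knob clockwise to mark 6. The job was handed in at about 16 s on the robot's clock, well under the 64 s limit.

- **Mic fader:** I pushed it with shut fingers until it stopped moving and the force rose to about 13 N. A picture taken after that put the cap at x ≈ -74 mm, against -75 mm for fully down.
- **Speaker knob:** I turned it in two grips, about 124° and then 21°, with a look in between. The last measurement put the pointer 29–30° past mark 5, and mark 6 measured 30°. By these pictures and the turns I commanded, it never came near mark 7.
- **Everything else:** The glass cube, pencil cup, game cases, headset and middle fader look unmoved in the last top view. The arm hid the right-hand fader and the headphone knob there. The right-hand fader was last seen in its place after the mic move, and the robot did not go near either of them.
- **Disagreement:** The two ways of reading the pointer differed by about 1.5° (tip from the knob centre 28.7°, line direction 30.1°), which is within measuring error.

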